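# Feel out the good slot of a knife block with a gauge blade

### The job

This wooden knife block has two slots: one is cut right, the other is too tight inside and jams the blade part-way. Take the red-handled gauge out of its stand, feel with its blade which slot lets it slide in - do not force it where it jams - and push it fully home, collar down on the block, in the good slot. Let go of it there, and leave the other carvings where they stand.

Things in the scene. Friction and masses are not known exactly. Their poses are not given: they have to be found in the camera images.
- gauge_grip (a point): centre of the gauge's red handle, 28 (x) x 20 (y) x 84 mm (z). Below it a brass collar 52 x 26 x 8 mm, then the blade, all in one line. z runs from blade to handle end, y across the blade's thickness. From here along z: collar's top -42, underside -50, blade tip -135 mm. Same when turned half round about z. 0.16 kg. Starts upright in the stand, collar resting on its top, 102 mm above the table.
- blade: the gauge's steel blade, 30 mm wide (x), 5 mm thick (y), 85 mm long below the collar, its last 10 mm only 22 x 3 mm. Origin at the middle of its tip; axes as the gauge's, z towards the handle. Fully home, the tip is 85 mm down the slot.
- slot_p: slot in the block's sloping top, in a brass inlay frame; mouth 40 (x) x 10 mm (y). Origin at the mouth's centre; z points out of the slot, square to the top, leaning 25 deg from vertical towards the block's front (+x); y is level, across the slot. The good slot runs straight 105 mm deep; the bad one narrows 25 mm down to a 2 mm gap: not seen from outside, and which is bad changes between starts.
- slot_q: the other slot, like slot_p in every way (either may be the bad one), 90 mm beside it on the block's -y side, with the same axes.
- block: fixed pale wooden knife block, 160 mm wide (y), leaning 25 deg to its front (+x, roughly away from the robot), on a dark foot. Origin on the table under the middle of its sloping top (90 x 160 mm), whose centre is 137 mm above the table, front edge 118 mm, back edge 156 mm.
- stand: fixed dark wooden stand, 90 x 70 mm, 102 mm high, on a 120 x 100 mm foot, with an upright slot 46 (x) x 14 mm (y), 90 mm deep, that holds the gauge. Origin on the table under its centre; its axes are the gauge's at the start.
- bowl: bystander: wooden bowl heaped with wooden eggs, 120 mm across, 70 mm high. Origin under its centre.
- owl: bystander: carved owl, 60 mm across, 94 mm high. Origin under its centre.
- tree: bystander: turned wooden tree, 60 mm across, 100 mm high. Origin under its centre.
Not all that is in view belongs to the job. There is more than one size of the part that bears gauge_grip; the job needs the larger.

How it is judged:
On the way:
1. the gauge, held in the fingers, is slid more than 40 mm into a slot that takes it (((z of blade in the frame of slot_p below -0.04 m and x of blade in the frame of slot_p between -0.012 and 0.012 m and y of blade in the frame of slot_p between -0.007 and 0.007 m) or (z of blade in the frame of slot_q below -0.04 m and x of blade in the frame of slot_q between -0.012 and 0.012 m and y of blade in the frame of slot_q between -0.007 and 0.007 m)) and contact force between the fingers and gauge above 0.5 N), for 0.1 s.
At the end, for the whole second after the job is handed in: The blade is fully home in the good slot (tip at least 79 of 85 mm down either slot, which only the good one allows), let go and at rest (below 20 mm/s); the bowl, owl and tree stand within 30 mm of where they were (((z of blade in the frame of slot_p below -0.079 m and x of blade in the frame of slot_p between -0.012 and 0.012 m and y of blade in the frame of slot_p between -0.007 and 0.007 m) or (z of blade in the frame of slot_q below -0.079 m and x of blade in the frame of slot_q between -0.012 and 0.012 m and y of blade in the frame of slot_q between -0.007 and 0.007 m)) and linear speed of blade below 0.02 m/s and contact force between the fingers and gauge below 0.1 N); the robot touches nothing.
It fails at once if the blade is forced: more than 60 N on it from anything (contact force between blade and anything else above 60 N).
It fails at once if the bowl of wooden eggs is shoved (over 30 mm) or tipped (over 0.5 rad) (distance of bowl from where it was at the start of the episode above 0.03 m or angle between bowl's own z axis and vertical above 0.5 rad).
It fails at once if the carved owl is shoved (over 30 mm) or tipped (over 0.5 rad) (distance of owl from where it was at the start of the episode above 0.03 m or angle between owl's own z axis and vertical above 0.5 rad).
It fails at once if the turned tree is shoved (over 30 mm) or tipped (over 0.5 rad) (distance of tree from where it was at the start of the episode above 0.03 m or angle between tree's own z axis and vertical above 0.5 rad).
It also fails if it takes over 61 s, if anything falls off the work surface, if the arm or the gripper's body presses on something with over 40 N, if the wrist force passes 120 N, or if a joint passes its speed limit or range.

### The arm

A 6-joint arm with a two-finger parallel gripper is mounted at the origin on the work surface. World frame = base frame: x ahead of the robot, y to its left, z up, the work surface at z = 0. Lengths are in m, angles in rad, forces in N, time in s.
With the tool pointing down it reaches from about 0.35 to 0.875 m from the base axis. Payload 4.2 kg.
Tool frame: the origin (TCP) lies between the finger pads; the fingertips stand 14 mm ahead of it and the grasp point (between the pads) lies 5 mm behind it (ctrl.finger_overhang is the z of the fingertips in the tool frame, in m); z points along the fingers, y is the line along which they close (so a half turn about z gives the same grasp; the last joint's range is limited). The gripper opens to 87 mm and grips with 3 to 60 N. Pads are 19 mm wide; open, the fingers measure 117 mm over their backs; the gripper's body (75 mm by 190 mm) begins 51 mm behind the grasp point.
Start: joints at [1.449, 0.385, 0.008, 0, -1.194, -0.259], TCP at [0.232, 0.58, 0.237] pointing down, gripper open.
Joint ranges: [-3.14, 3.14], [-1.21, 2.06], [-1.07, 1.41], [-3.16, 2.05], [-2.99, -0.16], [-3.1, 3.1]. Speed limits (rad/s): [2.79, 2.79, 3.14, 3.14, 3.14, 3.14].

### API

Orientations are given as a unit quaternion [x, y, z, w].
In Python, from bench import ctrl gives the robot as it stands.
- The arm moves only by the shell command python3 -m handwheel 'ROWS' [FORCE]. ROWS is JSON, a list of rows, each a list of 7 numbers: the shift along the tool's x, y, z in units of 2.5 cm (1.0 is 2.5 cm), then the turn, a rotation vector about the tool's x, y, z in units of 8 degrees (1.0 is 8 degrees), then the closure in counts, from 0 (fully open) to 255 (shut). A call has exactly 5 rows; each row shifts and turns the commanded pose from where the row before left it, along the tool's axes as they then stand; what a row does not reach is not made up. A row lasts 1/10 s, in which the tool goes at most 50 mm and 8.59 degrees, less where a joint would pass 70% of its speed; a pose out of reach is approached as far as the arm can. A call with a number of a shift or a turn outside -1 to 1 is refused whole. A call with a gripper value outside its range is refused whole. The fingers move at their own pace and stop on an object; FORCE is the grip in N (left out, the last holds). Time passes only in rows, so rows that do not move let the fingers close, or fill a call up. It gives the time, the measured TCP pose, the force, the opening and the grip force at its end, in the units of the state.
- ctrl.sense(): the state, without advancing time (a new reading comes with each control period).
- ctrl.camera(name): name is "scene" or "top" or "wrist"; returns a dict with "frame" (420x560x3 uint8, red, green, blue), "range_z" (420x560 float32, m along the optical axis (not along the pixel's ray), 0 where there is no reading), "fx", "fy", "cx", "cy" (pixels), "distortion" ([k1, k2, p1, p2, k3] as OpenCV has them; the pictures are not rectified), "R" (3x3) and "t" (3): a world point X has camera coordinates R X + t; the wrist camera has in their place "tool_from_camera" (4x4, takes a point from camera to tool coordinates, whose origin is the TCP and whose axes are the flange's). Camera axes: x right, y down, z forward; pixel columns grow to the right and rows downward; lengths in m; the calibration is good to about 2 mm. A picture is of the moment at which its call begins: read the wrist's pose just before it.
- ctrl.sign_off(): hands the job in; it is judged then, once.
The state is a dict: "time": time; "joint_positions": joint angles; "joint_velocities": joint speeds; "tau": joint torques, N m; "position": TCP position; "eef_rot": TCP orientation; "contact_force": force on the tool from outside, world axes, zero at the start; "moment": the same for the moment, N m; "grip_width": finger opening in m; "gripper_force": force on a finger pad.
Only numpy, scipy, OpenCV 4.12 (cv2) and the standard library are available. Lean on these libraries where they do the work, as an engineer would, in place of code of your own. Each camera call takes 0.05 s, during which the arm holds its last target. There are 200 camera calls.

## Working session

There is one attempt and no reset: what is moved stays moved. The work goes in short steps, Python scripts to look and compute and a shell command to move; the robot and the scene stay as the last step left them, time stands still between calls to the robot, and variables do not carry over. Pictures are saved under pics/ and viewed, at most 10 in all, crops included, and the job is handed in when it is done.

```bash
mkdir -p pics; ls; python3 - <<'E'
from bench import ctrl
import cv2,numpy as np,pickle
print(ctrl.sense())
d={}
for n in("scene","top","wrist"):
    c=ctrl.camera(n);d[n]=c
    cv2.imwrite(f"pics/{n}0.png",c["frame"][:,:,::-1])
    print(n,{k:v for k,v in c.items() if k not in("frame","range_z")},(c["range_z"]>0).mean())
pickle.dump(d,open("d0.pkl","wb"))
E
```

```text
pics
{'time': 0.0, 'joint_positions': array([ 1.44857096e+00,  3.85551599e-01,  6.63122177e-03, -5.21452074e-04,
       -1.19396971e+00, -2.58616258e-01]), 'joint_velocities': array([-0.00030326,  0.00064427, -0.00123003, -0.00029283, -0.00013493,
       -0.00059198]), 'tau': array([ 7.68640984e-05, -3.90670681e+01,  1.87405014e+01,  4.21979919e+00,
        1.09639275e-02, -1.93924525e-04]), 'position': array([0.23206832, 0.57970908, 0.23546133]), 'eef_rot': array([ 9.81905896e-01, -1.89366461e-01, -1.70431589e-04,  1.06096208e-03]), 'contact_force': array([ 0.34044996,  0.04347244, -0.26052872]), 'moment': array([ 0.05838481,  0.04099443, -0.04299436]), 'gripper_force': 0.0, 'grip_width': 0.08681055159553945}
scene {'fx': 404.0277605241726, 'fy': 404.0277605241726, 'cx': 284.0583607276377, 'cy': 204.82822594643892, 'distortion': array([0.02448635, 0.        , 0.        , 0.        , 0.        ]), 'R': array([[-0.14263347,  0.98975771,  0.00594731],
       [ 0.82854187,  0.12268351, -0.54632145],
       [-0.5414555 , -0.07299613, -0.83755448]]), 't': array([ 0.05470557, -0.45078765, 
[... 317 characters left out ...]
9380449],
       [ 0.19393431,  0.01896012, -0.98083128]]), 't': array([0.02992066, 0.60133108, 1.03589688])} 0.9960289115646258
wrist {'fx': 353.0725951412408, 'fy': 353.0725951412408, 'cx': 278.4493554789873, 'cy': 205.96887127433988, 'distortion': array([0.00041728, 0.        , 0.        , 0.        , 0.        ]), 'tool_from_camera': array([[-9.21999305e-05, -9.55637179e-01, -2.94546387e-01,
         8.10064382e-02],
       [ 9.99999662e-01, -3.28582478e-04,  7.53041773e-04,
         3.36454764e-04],
       [-8.16417497e-04, -2.94546218e-01,  9.55636887e-01,
        -1.47729392e-01],
       [ 0.00000000e+00,  0.00000000e+00,  0.00000000e+00,
         1.00000000e+00]])} 0.9961054421768708
```

View pics/scene0.png

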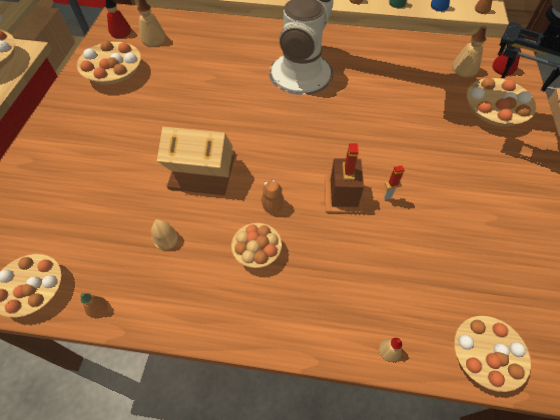

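View pics/top0.png

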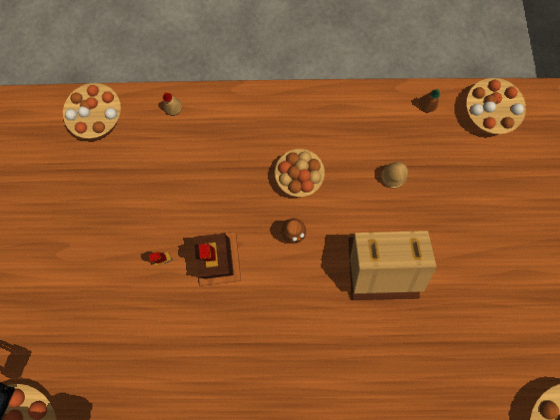

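Top view: the block's slots are near (374,249) and (417,249). The bowl is at (300,172), the owl at (294,231) and the tree at (394,175). There are two red-handled gauges: A at top (207,252) / scene (351,160), standing in the dark stand, and B at top (157,257) / scene (395,178), small and standing free beside it. A fits, being larger and in the stand. I'll measure with the depth images and confirm A in a crop.

```bash
cat > h.py <<'E'
import cv2,numpy as np
from scipy.spatial.transform import Rotation as Ro
def cloud(c,T=None):
    v,u=np.indices(c["range_z"].shape)
    K=np.array([[c["fx"],0,c["cx"]],[0,c["fy"],c["cy"]],[0,0,1]])
    n=cv2.undistortPoints(np.stack([u,v],-1).reshape(-1,1,2).astype(float),K,c["distortion"]).reshape(*u.shape,2)
    P=np.dstack([n,np.ones(u.shape)])*c["range_z"][...,None]
    if T is None: return (P-c["t"])@c["R"]
    M=T@c["tool_from_camera"]; return P@M[:3,:3].T+M[:3,3]
def tool(s):
    T=np.eye(4);T[:3,:3]=Ro.from_quat(s["eef_rot"]).as_matrix();T[:3,3]=s["position"];return T
def rect(p): # xy points -> centre,size,angle deg
    return cv2.minAreaRect((p[:,:2]*1000).astype(np.float32))
E
python3 - <<'E'
import pickle
from h import *
d=pickle.load(open("d0.pkl","rb"))
for n,boxes in dict(top=dict(stand=(180,225,245,290),block=(340,222,440,305)),scene=dict(stand=(325,135,370,215),block=(155,120,240,195))).items():
    c=d[n];P=cloud(c);hsv=cv2.cvtColor(c["frame"],cv2.COLOR_RGB2HSV);H,S,V=[hsv[...,i].astype(int) for i in range(3)]
    for k,(a,b,e,f) in boxes.items():
        p=P[b:f,a:e];h=H[b:f,a:e];s=S[b:f,a:e];v=V[b:f,a:e];z=p[...,2]
        if k=="stand":
            red=((h<8)|(h>172))&(s>170)&(v>90)&(z>.11)
            q=p[red];print(n,"red",len(q),q.min(0),q.max(0),"ztop pts mean",q[q[:,2]>.185].mean(0) if (q[:,2]>.185).any() else None)
            q2=q[q[:,2]>.185]
            if len(q2)>4:print(rect(q2))
            m=(abs(z-.102)<.006);print(n,"standtop",m.sum(),rect(p[m]))
        else:
            m=(z>.112)&(z<.162);q=p[m];print(n,"block",m.sum(),rect(q))
            cc=q.mean(0);nrm=np.linalg.svd(q-cc,full_matrices=False)[2][2];nrm*=np.sign(nrm[2]);r=(q-cc)@nrm
            g=q[abs(r)<.004];cc=g.mean(0);nrm=np.linalg.svd(g-cc)[2][2] if len(g)<3000 else nrm
            nrm*=np.sign(nrm[2]);print(" normal",nrm,"tilt",np.degrees(np.arccos(nrm[2])),"centre",cc,rect(g))
            dark=m&(v<110);lab=cv2.connectedComponentsWithStats(dark.astype(np.uint8))
            for i in range(1,lab[0]):
                if lab[2][i,4]>10: print("  dark",lab[2][i],lab[3][i]+[a,b],p[lab[1]==i].mean(0))
    # small gauge & crop
for n,(a,b,e,f) in dict(top=(140,225,245,295),scene=(310,125,420,215)).items():
    pass
t=cv2.resize(d["top"]["frame"][225:295,140:245,::-1],None,fx=5,fy=5,interpolation=cv2.INTER_CUBIC)
s=cv2.resize(d["top"]["frame"][220:300,345:440,::-1],(525,442)[:2],interpolation=cv2.INTER_CUBIC)
w=d["scene"]["frame"][125:215,320:415,::-1];w=cv2.resize(w,(270,256),interpolation=cv2.INTER_CUBIC)
im=np.zeros((600,800,3),np.uint8);im[:260,:525]=cv2.resize(t,(525,260)) ;im[260:600,:404]=cv2.resize(s,(404,340));im[:256,528:798]=w
im[262:562,410:790]=cv2.resize(d["scene"]["frame"][120:195,150:245,::-1],(380,300),interpolation=cv2.INTER_CUBIC)
cv2.imwrite("pics/crop.png",im)
E
```

```text
top red 170 [0.38915082 0.00517562 0.11759322] [0.4983046  0.18478497 1.13318644] ztop pts mean [0.48320393 0.17278773 0.20090526]
((446.7547302246094, 92.9260025024414), (207.46307373046875, 32.13158416748047), 65.52094268798828)
top standtop 929 ((484.1348876953125, 174.81930541992188), (90.6506576538086, 70.96898651123047), 6.643995761871338)
top block 3507 ((479.7198181152344, -223.51138305664062), (102.15872192382812, 160.54150390625), 1.4217389822006226)
 normal [0.23796455 0.01644111 0.97113468] tilt 13.799904283001718 centre [ 0.49485479 -0.22212281  0.13281377] ((485.1051940917969, -223.09156799316406), (86.46614837646484, 159.87062072753906), 1.5707027912139893)
  dark [31 21  6 15 32] [374.0625  249.28125] [ 0.49223411 -0.1825462   0.12060771]
  dark [73 20  7 15 56] [416.16071429 249.55357143] [ 0.49025641 -0.27215265  0.12648387]
  dark [16 24  4 30 46] [357.06521739 262.19565217] [ 0.46440043 -0.14423178  0.12399226]
scene red 266 [0.47065388 0.10164498 0.11231857] [1.1266637  0.1872247  0.90637218] ztop pts mean [0.50083298 0.17388234 0.20967755]
((799.19921875, 144.78616333007812), (22.53058624267578, 660.2037963867188), 84.44945526123047)
scene standtop 618 ((485.4202880859375, 177.121826171875), (93.7855453491211, 70.33525085449219), 6.625321865081787)
scene block 2329 ((485.0780029296875, -222.0650177001953), (99.36555480957031, 164.25958251953125), 3.2636101245880127)
 normal [0.41696492 0.01304501 0.90882896] tilt 24.65597867063211 centre [ 0.49269208 -0.22496817  0.13656367] ((491.0657958984375, -221.51829528808594), (84.50045013427734, 163.34848022460938), 1.508771300315857)
```

View pics/crop.png

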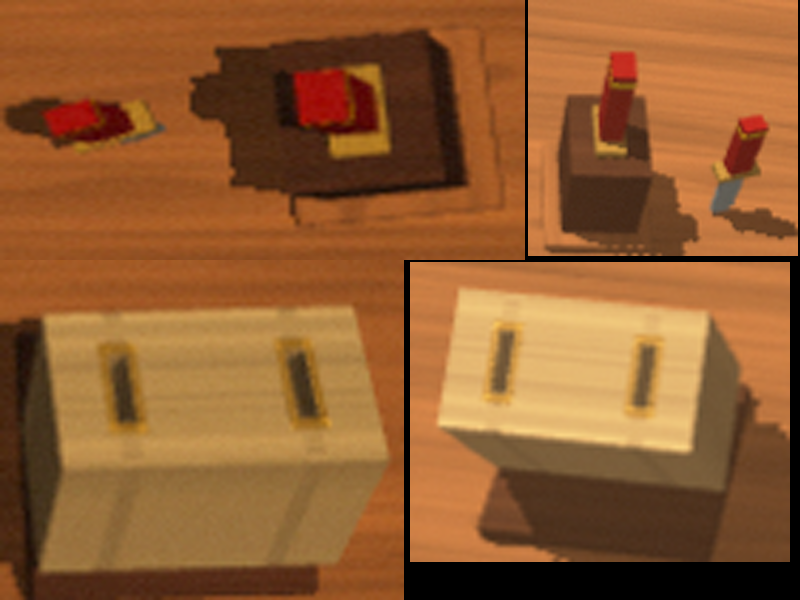

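The crop confirms A: a larger gauge in the dark stand at top (207,252), collar on the stand's top. B is the small free-standing one. Moving above A.

```bash
python3 -m handwheel '[[0,0,-0.7,0,0,-0.9,0],[0,0,-0.7,0,0,-0.9,0],[0,0,-0.7,0,0,-0.9,0],[0,0,-0.7,0,0,-0.86,0],[0.4,1,0,0,0,0,0]]'
python3 -m handwheel '[[0.5,1,0,0,0,0,0],[0.5,1,0,0,0,0,0],[0.5,1,0,0,0,0,0],[0.5,1,0,0,0,0,0],[0.5,1,0,0,0,0,0]]'
python3 -m handwheel '[[0.5,1,0,0,0,0,0],[0.5,1,0,0,0,0,0],[0.5,1,0,0,0,0,0],[0.5,1,0,0,0,0,0],[0.5,1,0,0,0,0,0]]'
python3 -m handwheel '[[0.5,1,0,0,0,0,0],[0.5,1,0,0,0,0,0],[0.5,1,0,0,0,0,0],[0.5,1,0,0,0,0,0],[0.5,1,0,0,0,0,0]]'
python3 - <<'E'
from bench import ctrl
from h import *
s=ctrl.sense();c=ctrl.camera("wrist");cv2.imwrite("pics/w1.png",c["frame"][:,:,::-1])
print(s["position"],s["joint_positions"]);T=tool(s);print(T[:3,:3])
P=cloud(c,T);hsv=cv2.cvtColor(c["frame"],cv2.COLOR_RGB2HSV)
red=((hsv[...,0]<8)|(hsv[...,0]>172))&(hsv[...,1]>170)&(P[...,2]>.11)&(P[...,2]<.3)
q=P[red];q=q[np.linalg.norm(q[:,:2]-[.484,.175],axis=1)<.05];t=q[q[:,2]>np.percentile(q[:,2],99)-.006];print(len(q),len(t),t.mean(0),rect(t))
z=P[...,2];m=(abs(z-.102)<.005)&(np.hypot(P[...,0]-.484,P[...,1]-.175)<.08);print(rect(P[m]))
E
```

```text
time: 0.65
position: [0.2447, 0.559, 0.3083]
eef_rot: [0.998, 0.06, 0.001, -0.002]
contact_force: [0.4, -0.2, 0.3]
grip_width: 0.0874
gripper_force: 0.0
time: 1.15
position: [0.322, 0.4385, 0.3062]
eef_rot: [0.998, 0.058, -0.0, 0.0]
contact_force: [0.7, 0.2, 0.2]
grip_width: 0.0873
gripper_force: 0.0
time: 1.65
position: [0.3986, 0.3216, 0.3063]
eef_rot: [0.998, 0.058, -0.0, 0.0]
contact_force: [-0.5, -0.5, -0.4]
grip_width: 0.0872
gripper_force: 0.0
time: 2.15
position: [0.4751, 0.2047, 0.3063]
eef_rot: [0.998, 0.058, -0.0, 0.0]
contact_force: [0.9, 1.5, 0.4]
grip_width: 0.0875
gripper_force: 0.0
[0.47512339 0.20473332 0.30631048] [ 7.20752584e-01  1.56074873e-01 -1.31980214e-01 -2.14724890e-04
 -1.28322713e+00  9.66408634e-01]
[[ 9.93244187e-01  1.16041945e-01 -5.00941792e-04]
 [ 1.16041876e-01 -9.93244308e-01 -1.65962574e-04]
 [-5.16816203e-04  1.06711137e-04 -9.99999861e-01]]
1327 922 [0.48609755 0.17396642 0.19351046] ((485.5992431640625, 173.81654357910156), (28.67940330505371, 19.44515037536621), 8.122756958007812)
((485.9794616699219, 174.51361083984375), (89.252685546875, 70.36080169677734), 6.700010776519775)
```

View pics/w1.png

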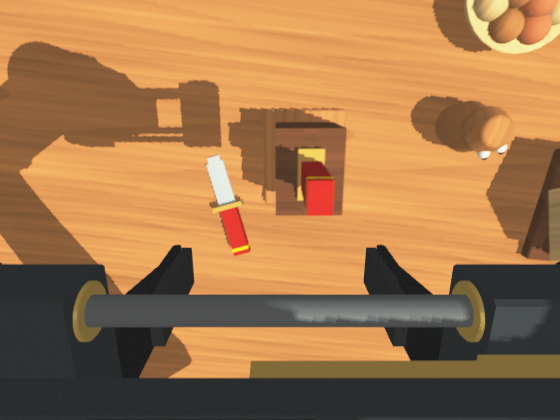

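The wrist view shows the gauge's handle top at (320,195) on the stand, the small gauge B lying at (228,205), and the owl and bowl to the right. Centring over the handle.

```bash
python3 -m handwheel '[[0.29,0.65,0,0,0,0,0],[0,0.6,0,0,0,0,0],[0,0,0.5,0,0,0,0],[0,0,0.5,0,0,0,0],[0,0,0,0,0,0,0]]'
python3 - <<'E'
from bench import ctrl
from h import *
s=ctrl.sense();T=tool(s);print(T)
print("to go, units",np.linalg.inv(T)@np.array([.486,.174,.150,1])/.025)
E
```

```text
time: 2.7
position: [0.484, 0.1753, 0.2787]
eef_rot: [0.998, 0.058, -0.003, 0.001]
contact_force: [0.2, -0.1, -0.2]
grip_width: 0.0872
gripper_force: 0.0
[[ 0.99320927  0.11623597 -0.0049546   0.48401642]
 [ 0.11622533 -0.99322001 -0.00238483  0.17534828]
 [-0.00519821  0.00179278 -0.99998488  0.27874147]
 [ 0.          0.          0.          1.        ]]
to go, units [ 0.09930523  0.05355595  5.14931628 40.        ]
```

```bash
python3 -m handwheel '[[0.08,0.04,0.9,0,0,0,0],[0,0,0.9,0,0,0,0],[0,0,0.9,0,0,0,0],[0,0,0.9,0,0,0,0],[0,0,0.8,0,0,0,0]]'
python3 -m handwheel '[[0,0,0.7,0,0,0,0],[0,0,0,0,0,0,0],[0,0,0,0,0,0,255],[0,0,0,0,0,0,255],[0,0,0,0,0,0,255]]' 35
python3 -m handwheel '[[0,0,0,0,0,0,255],[0,0,0,0,0,0,255],[0,0,0,0,0,0,255],[0,0,0,0,0,0,255],[0,0,0,0,0,0,255]]'
```

```text
time: 3.2
position: [0.4873, 0.1754, 0.1703]
eef_rot: [0.998, 0.059, -0.0, 0.0]
contact_force: [0.8, 0.1, -0.3]
grip_width: 0.0869
gripper_force: 0.0
time: 3.7
position: [0.4883, 0.1754, 0.1552]
eef_rot: [0.998, 0.058, 0.001, -0.001]
contact_force: [-0.3, -0.0, 0.2]
grip_width: 0.0703
gripper_force: 0.0
time: 4.2
position: [0.4878, 0.1748, 0.1541]
eef_rot: [0.998, 0.058, -0.0, -0.0]
contact_force: [0.3, 0.4, 0.0]
grip_width: 0.0308
gripper_force: 0.0
```

```bash
python3 -m handwheel '[[0,0,0,0,0,0,255],[0,0,0,0,0,0,255],[0,0,0,0,0,0,255],[0,0,0,0,0,0,255],[0,0,0,0,0,0,255]]'
python3 - <<'E'
from bench import ctrl
s=ctrl.sense();print(s["position"],s["eef_rot"],s["contact_force"],s["moment"])
E
python3 -m handwheel '[[0,0,-0.3,0,0,0,255],[0,0,-0.7,0,0,0,255],[0,0,-0.8,0,0,0,255],[0,0,-0.8,0,0,0,255],[0,0,-0.8,0,0,0,255]]'
```

```text
time: 4.7
position: [0.4878, 0.1748, 0.154]
eef_rot: [0.998, 0.058, -0.0, 0.0]
contact_force: [-0.7, 0.1, -0.5]
grip_width: 0.0197
gripper_force: 35.0
[0.48775113 0.17483019 0.15403873] [ 9.98311222e-01  5.80921742e-02 -2.83791295e-05  4.60663029e-05] [-0.72895979  0.06522381 -0.54539766] [-0.08845527 -0.08225272  0.01131041]
time: 5.2
position: [0.4875, 0.1748, 0.24]
eef_rot: [0.998, 0.058, -0.0, -0.0]
contact_force: [0.1, -0.1, -2.8]
grip_width: 0.0196
gripper_force: 35.0
```

```bash
python3 -m handwheel '[[0,0,-0.8,0,0,0,255],[0,0,-0.9,0,0,0,255],[0,0,-0.9,0,0,0,255],[-0.2,0.5,-0.9,0,0,0,255],[-0.2,0.8,-0.9,0,0,0,255]]'
python3 -m handwheel '[[-0.2,0.9,0,0,0,0,255],[-0.2,0.9,0,0,0,0,255],[-0.2,0.9,0,0,0,0,255],[-0.2,0.9,0,0,0,0,255],[-0.2,0.9,0,0,0,0,255]]'
python3 -m handwheel '[[-0.2,0.9,0,0,0,0,255],[-0.2,0.9,0,0,0,0,255],[-0.2,0.9,0,0,0,0,255],[-0.2,0.9,0,0,0,0,255],[-0.2,0.9,0,0,0,0,255]]'
python3 -m handwheel '[[-0.2,0.9,0,0,0,0,255],[-0.2,0.9,0,0,0,0,255],[-0.2,0.9,0,0,0,0,255],[-0.2,0.9,0,0,0,0,255],[-0.2,0.9,0,0,0,0,255]]'
python3 -m handwheel '[[0,0.4,0,0,0,0.3,255],[0,0,0,0,0,0.3,255],[0,0,0,0,0,0,255],[0,0,0,0,0,0,255],[0,0,0,0,0,0,255]]'
python3 - <<'E'
from bench import ctrl
from h import *
import pickle
s=ctrl.sense();c=ctrl.camera("wrist");cv2.imwrite("pics/w2.png",c["frame"][:,:,::-1]);pickle.dump((s,c),open("d2.pkl","wb"))
print(s["position"],s["joint_positions"]);T=tool(s);print(T[:3,:3])
E
```

```text
time: 5.7
position: [0.4811, 0.1416, 0.3498]
eef_rot: [0.998, 0.059, -0.0, -0.0]
contact_force: [0.1, -0.3, -1.3]
grip_width: 0.0195
gripper_force: 35.0
time: 6.2
position: [0.4692, 0.0259, 0.3492]
eef_rot: [0.998, 0.058, -0.0, -0.0]
contact_force: [0.9, -0.2, -2.2]
grip_width: 0.0201
gripper_force: 35.0
time: 6.7
position: [0.4574, -0.0887, 0.3492]
eef_rot: [0.998, 0.058, -0.0, -0.0]
contact_force: [0.2, -0.6, -1.3]
grip_width: 0.0198
gripper_force: 35.0
time: 7.2
position: [0.4457, -0.2032, 0.3492]
eef_rot: [0.998, 0.058, -0.0, -0.0]
contact_force: [-0.4, -0.0, -1.6]
grip_width: 0.0199
gripper_force: 35.0
time: 7.7
position: [0.4474, -0.212, 0.3491]
eef_rot: [1.0, 0.017, 0.0, -0.0]
contact_force: [0.1, 0.4, -1.7]
grip_width: 0.0197
gripper_force: 35.0
[ 0.4474445  -0.21201497  0.34910503] [-1.13959703e-01  9.70674333e-02 -9.67748891e-02 -1.41416581e-04
 -1.37692706e+00  1.71817069e+00]
[[ 9.99442691e-01  3.33812191e-02  4.25526207e-05]
 [ 3.33812131e-02 -9.99442683e-01  1.34802891e-04]
 [ 4.70287902e-05 -1.33307306e-04 -9.99999990e-01]]
```

View pics/w2.png

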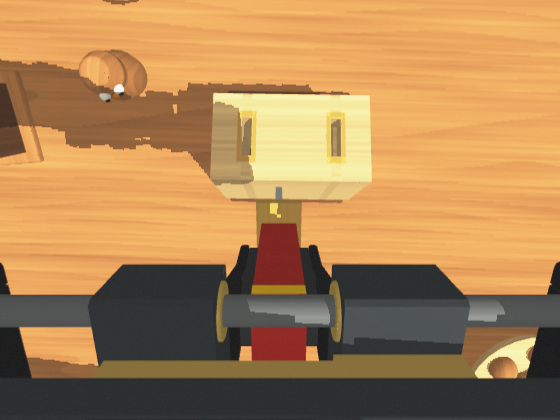

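The wrist view shows slot_p at (246,136) and slot_q at (336,138), with the blade tip at (279,190). Measuring the slot frames from the depth image.

```bash
cat > m.py <<'E'
from h import *
import pickle
s,c=pickle.load(open("d2.pkl","rb"));T=tool(s);P=cloud(c,T)
hsv=cv2.cvtColor(c["frame"],cv2.COLOR_RGB2HSV).astype(int);S,V=hsv[...,1],hsv[...,2]
sub=np.zeros(V.shape,bool);sub[95:178,212:372]=1
m=sub&(P[...,2]>.11)&(P[...,2]<.165)
q=P[m];cc=np.median(q,0);keep=q
for _ in range(6):
    cc=keep.mean(0);n=np.linalg.svd(keep-cc,full_matrices=False)[2][2];n*=np.sign(n[2]);r=(q-cc)@n;keep=q[abs(r)<.0025]
print("n",n,"tilt",np.degrees(np.arccos(n[2])),"yaw",np.degrees(np.arctan2(n[1],n[0])),len(keep),len(q))
on=sub&(abs((P-cc)@n)<.003)
print("pixel extent hull",rect(P[on]))
rect3=rect(P[on]); 
# in-plane axes
yb=np.cross(n,[1,0,0]);yb=np.cross([0,0,1],n);yb/=np.linalg.norm(yb);xb=np.cross(yb,n)
Q=np.c_[(P[on]-cc)@xb,(P[on]-cc)@yb];r=cv2.minAreaRect((Q*1000).astype(np.float32));print("top rect in plane",r)
ctr=cc+xb*r[0][0]/1000+yb*r[0][1]/1000;print("top centre",ctr)
# rays onto plane for all pixels
M=T@c["tool_from_camera"];o=M[:3,3];D=P-o;D/=np.linalg.norm(D,axis=-1,keepdims=True)
X=o+D*(((cc-o)@n)/(D@n))[...,None]
deep=sub&(((P-cc)@n)<-.006);deep[:,:225]=0;deep[:,355:]=0;deep[165:]=0;deep[:105]=0
L=cv2.connectedComponentsWithStats(deep.astype(np.uint8))
for i in range(1,L[0]):
    if L[2][i,4]>30:
        x=X[L[1]==i];u=np.c_[(x-ctr)@xb,(x-ctr)@yb]*1000;print("deep",L[2][i],x.mean(0),cv2.minAreaRect(u.astype(np.float32)))
br=sub&(S>130)&(V>60)&on;br[:,:225]=0;br[:,355:]=0
L=cv2.connectedComponentsWithStats(br.astype(np.uint8))
for i in range(1,L[0]):
    if L[2][i,4]>60:
        x=X[L[1]==i];u=np.c_[(x-ctr)@xb,(x-ctr)@yb]*1000;print("brass",L[2][i],x.mean(0),cv2.minAreaRect(u.astype(np.float32)))
# blade in tool frame
iT=np.linalg.inv(T);Pt=P@iT[:3,:3].T+iT[:3,3]
b=(Pt[...,2]>.06)&(Pt[...,2]<.15)&(abs(Pt[...,1])<.03)&(abs(Pt[...,0])<.04)
pb=Pt[b];print("blade pts",len(pb),pb.min(0),pb.max(0))
for lo in(.06,.09,.12):
    k=pb[(pb[:,2]>lo)&(pb[:,2]<lo+.03)]
    if len(k):print(lo,len(k),k.mean(0))
E
python3 m.py
```

```text
n [0.42332345 0.0082502  0.90594105] tilt 25.049673014216932 yaw 1.1165028336025349 12372 12773
pixel extent hull ((491.7687683105469, -223.69976806640625), (78.17545318603516, 160.17221069335938), 1.8188788890838623)
top rect in plane ((0.9329032897949219, -0.03173828125), (87.10415649414062, 160.22947692871094), 0.7624455094337463)
top centre [ 0.49224857 -0.22375083  0.13608927]
deep [242 119  10  36 332] [ 0.48936065 -0.17887142  0.13703002] ((-2.1259841918945312, 44.888153076171875), (36.57672882080078, 9.066555976867676), 1.3196194171905518)
deep [331 120   9  36 322] [ 0.49123178 -0.26796459  0.13696704] ((-1.8738746643066406, -44.20349884033203), (8.11602783203125, 36.74434280395508), 89.53583526611328)
brass [236 111  21  51 528] [ 0.48927086 -0.17821332  0.13706598] ((-1.4825057983398438, 45.39803695678711), (18.996994018554688, 52.43400955200195), 89.93780517578125)
brass [326 112  20  51 477] [ 0.491008   -0.26859426  0.13707734] ((-1.2189712524414062, -44.553916931152344), (52.258819580078125, 18.850418090820312), 0.9043365716934204)
blade pts 81 [ 0.01230221 -0.00208002  0.09098735] [0.01324377 0.00249018 0.12915812]
0.09 64 [0.01277893 0.00032547 0.10425784]
0.12 17 [0.01282512 0.00035668 0.12397622]m.py:19: RuntimeWarning: invalid value encountered in divide
  M=T@c["tool_from_camera"];o=M[:3,3];D=P-o;D/=np.linalg.norm(D,axis=-1,keepdims=True)
```

```bash
cat > g.py <<'E'
# usage: g.py slot depth_mm(tip, + into slot)
import sys
from bench import ctrl
from h import *
M={"p":np.array([.4894,-.1785,.1370]),"q":np.array([.4912,-.2683,.1370])}[sys.argv[1]];d=float(sys.argv[2])/1000
B=Ro.from_euler("z",1.2,degrees=True)*Ro.from_euler("y",25,degrees=True);B=B.as_matrix()
Rt=B@np.diag([1,-1,-1.]);tip=np.array([-.0022,.0003,.137])
s=ctrl.sense();T=tool(s)
goal=M-B[:,2]*d-Rt@tip
print("shift units",np.round(T[:3,:3].T@(goal-T[:3,3])/.025,2),"turn units",np.round(np.degrees(Ro.from_matrix(T[:3,:3].T@Rt).as_rotvec())/8,2))
b=B.T@(T[:3,:3]@tip+T[:3,3]-M);print("tip in slot mm",np.round(b*1000,1),"F slot",np.round(B.T@s["contact_force"],1),"mom",np.round(B.T@s["moment"],2),"grip",s["grip_width"],"t",round(s["time"],2))
E
python3 -m handwheel '[[0,0,0,0,-0.8,0.02,255],[0,0,0,0,-0.8,0.02,255],[0,0,0,0,-0.8,0.03,255],[0,0,0,0,-0.73,0.03,255],[0,0,0,0,0,0,255]]'
python3 -m handwheel '[[0,0,0,0,0,0,255],[0,0,0,0,0,0,255],[0,0,0,0,0,0,255],[0,0,0,0,0,0,255],[0,0,0,0,0,0,255]]'
python3 g.py p -15
```

```text
time: 8.25
position: [0.4492, -0.2117, 0.3461]
eef_rot: [0.976, 0.01, -0.219, 0.003]
contact_force: [0.1, 0.8, -3.2]
grip_width: 0.0199
gripper_force: 35.0
time: 8.75
position: [0.4471, -0.2125, 0.3497]
eef_rot: [0.976, 0.009, -0.216, 0.004]
contact_force: [0.0, -0.8, -2.4]
grip_width: 0.0198
gripper_force: 35.0
shift units [ 5.24 -1.35  0.91] turn units [ 0.02 -0.01 -0.02]
tip in slot mm [-131.   -33.7   37.6] F slot [ 1.  -0.8 -2.2] mom [-0.01 -1.14 -0.07] grip 0.019827457161210277 t 8.75
```

```bash
python3 -m handwheel '[[0.8,-0.3,0,0,0,0,255],[0.9,-0.35,0,0,0,0,255],[0.9,-0.35,0,0,0,0,255],[0.9,-0.35,0,0,0,0,255],[0.9,0,0.2,0,0,0,255]]'
python3 -m handwheel '[[0.6,0,0.2,0,0,0,255],[0.24,0,0,0,0,0,255],[0,0,0,0,0,0,255],[0,0,0,0,0,0,255],[0,0,0,0,0,0,255]]'
python3 g.py p -8
python3 - <<'E'
from bench import ctrl
from h import *
import pickle
s=ctrl.sense();c=ctrl.camera("wrist");pickle.dump((s,c),open("d3.pkl","wb"))
k=ctrl.camera("scene");im=np.zeros((420,560,3),np.uint8)
a=c["frame"][90:300,140:420,::-1];b=cv2.resize(k["frame"][95:200,130:270,::-1],None,fx=4,fy=4,interpolation=cv2.INTER_CUBIC)
cv2.imwrite("pics/w3.png",np.hstack([cv2.resize(a,(400,300)),cv2.resize(b,(400,300))]))
T=tool(s);P=cloud(c,T);iT=np.linalg.inv(T);Pt=P@iT[:3,:3].T+iT[:3,3]
b=(Pt[...,2]>.06)&(Pt[...,2]<.137)&(abs(Pt[...,1])<.008)&(abs(Pt[...,0])<.03);pb=Pt[b]
for lo in(.06,.09,.11,.128):
    q=pb[(pb[:,2]>lo)&(pb[:,2]<lo+.02)]
    if len(q):print(lo,len(q),q.mean(0),q.max(0))
E
```

```text
time: 9.25
position: [0.5462, -0.1757, 0.2973]
eef_rot: [0.976, 0.01, -0.216, 0.004]
contact_force: [0.3, 0.5, -1.0]
grip_width: 0.0198
gripper_force: 35.0
time: 9.75
position: [0.5609, -0.177, 0.2856]
eef_rot: [0.976, 0.009, -0.216, 0.004]
contact_force: [-1.1, -0.8, -0.7]
grip_width: 0.0203
gripper_force: 35.0
shift units [ 0.01 -0.01  0.8 ] turn units [ 0.02 -0.01 -0.03]
tip in slot mm [-0.  -0.6 27.9] F slot [-0.7 -0.8 -1.1] mom [-0.03 -1.09 -0.  ] grip 0.020275300286863366 t 9.75
0.09 48 [0.01308967 0.00023229 0.09990756] [0.01353931 0.00230384 0.10996915]
0.11 34 [0.01307876 0.00041259 0.11933385] [0.0134383  0.00243297 0.12775567]
```

View pics/w3.png

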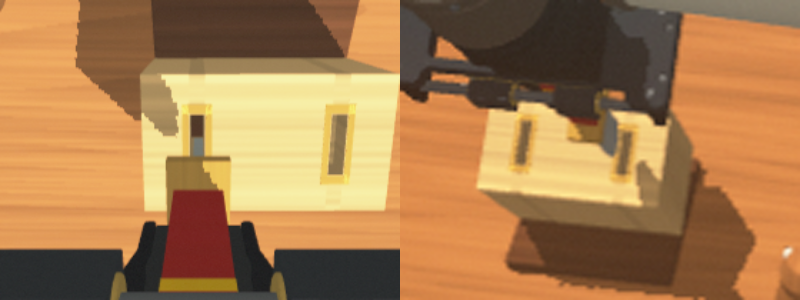

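The left panel is the wrist view: the blade stands over slot_p at (196,150) and is aligned. The scene view on the right agrees. Lowering in stages.

```bash
python3 -m handwheel '[[0,0,0.3,0,0,0,255],[0,0,0.3,0,0,0,255],[0,0,0.3,0,0,0,255],[0,0,0.2,0,0,0,255],[0,0,0,0,0,0,255]]'
python3 g.py p 10
python3 -m handwheel '[[0,0,0.15,0,0,0,255],[0,0,0.15,0,0,0,255],[0,0,0.15,0,0,0,255],[0,0,0.1,0,0,0,255],[0,0,0,0,0,0,255]]'
python3 g.py p 22
```

```text
time: 10.35
position: [0.5488, -0.177, 0.2586]
eef_rot: [0.976, 0.009, -0.218, 0.004]
contact_force: [-0.1, -0.4, -2.4]
grip_width: 0.0197
gripper_force: 35.0
shift units [-0.01 -0.    0.33] turn units [ 0.01  0.02 -0.02]
tip in slot mm [-0.1 -0.3 -1.6] F slot [ 0.9 -0.4 -2.2] mom [-0.05 -1.13  0.05] grip 0.01967531325934677 t 10.35
time: 10.85
position: [0.5435, -0.1771, 0.2467]
eef_rot: [0.976, 0.009, -0.217, 0.004]
contact_force: [0.7, 0.3, -1.8]
grip_width: 0.02
gripper_force: 35.0
shift units [-0.02 -0.    0.29] turn units [ 0.01  0.01 -0.02]
tip in slot mm [  0.2  -0.4 -14.7] F slot [ 1.4  0.3 -1.3] mom [-0.07 -1.13  0.04] grip 0.019979445923049153 t 10.85
```

```bash
python3 -m handwheel '[[0,0,0.1,0,0,0,255],[0,0,0.1,0,0,0,255],[0,0,0.1,0,0,0,255],[0,0,0,0,0,0,255],[0,0,0,0,0,0,255]]'
python3 g.py p 22
python3 -m handwheel '[[0,0,0.06,0,0,0,255],[0,0,0.06,0,0,0,255],[0,0,0.06,0,0,0,255],[0,0,0,0,0,0,255],[0,0,0,0,0,0,255]]'
python3 g.py p 30
```

```text
time: 11.35
position: [0.5406, -0.1773, 0.2402]
eef_rot: [0.976, 0.009, -0.217, 0.004]
contact_force: [0.6, 0.5, -1.8]
grip_width: 0.0196
gripper_force: 35.0
shift units [-0.02 -0.01  0.01] turn units [ 0.02  0.01 -0.02]
tip in slot mm [  0.4  -0.5 -21.8] F slot [ 1.3  0.5 -1.4] mom [-0.04 -1.11  0.  ] grip 0.01964077230024261 t 11.35
time: 11.85
position: [0.5387, -0.1773, 0.2361]
eef_rot: [0.976, 0.009, -0.217, 0.004]
contact_force: [0.7, -0.3, -2.4]
grip_width: 0.0198
gripper_force: 35.0
shift units [-0.02 -0.01  0.15] turn units [ 0.02  0.01 -0.02]
tip in slot mm [  0.5  -0.5 -26.3] F slot [ 1.7 -0.3 -1.9] mom [-0.02 -1.11 -0.02] grip 0.019842621923579207 t 11.85
```

```bash
python3 -m handwheel '[[0,0,0.05,0,0,0,255],[0,0,0.04,0,0,0,255],[0,0,0,0,0,0,255],[0,0,0,0,0,0,255],[0,0,0,0,0,0,255]]'
python3 g.py p 30
python3 -m handwheel '[[0,0,0.04,0,0,0,255],[0,0,0.04,0,0,0,255],[0,0,0,0,0,0,255],[0,0,0,0,0,0,255],[0,0,0,0,0,0,255]]'
python3 g.py p 40
```

```text
time: 12.35
position: [0.5378, -0.1773, 0.2342]
eef_rot: [0.976, 0.009, -0.217, 0.004]
contact_force: [0.2, -1.0, -2.0]
grip_width: 0.0201
gripper_force: 35.0
shift units [-0.02 -0.01  0.06] turn units [ 0.02  0.   -0.02]
tip in slot mm [  0.5  -0.5 -28.5] F slot [ 1.  -1.  -1.7] mom [-0.02 -1.11  0.01] grip 0.020076296921182374 t 12.35
time: 12.85
position: [0.5369, -0.1774, 0.2324]
eef_rot: [0.976, 0.009, -0.217, 0.004]
contact_force: [0.3, 0.1, -1.0]
grip_width: 0.0197
gripper_force: 35.0
shift units [-0.02 -0.01  0.38] turn units [ 0.02  0.   -0.02]
tip in slot mm [  0.5  -0.5 -30.5] F slot [ 0.7  0.1 -0.7] mom [-0.03 -1.1   0.  ] grip 0.019689357953032054 t 12.85
```

```bash
python3 -m handwheel '[[-0.01,0,0.06,0,0,0,255],[0,-0.01,0.06,0,0,0,255],[0,0,0.06,0,0,0,255],[0,0,0,0,0,0,255],[0,0,0,0,0,0,255]]'
python3 g.py p 40
python3 -m handwheel '[[0,0,0.1,0,0,0,255],[0,0,0.1,0,0,0,255],[0,0,0.1,0,0,0,255],[0,0,0,0,0,0,255],[0,0,0,0,0,0,255]]'
python3 g.py p 50
```

```text
time: 13.35
position: [0.5347, -0.1772, 0.2283]
eef_rot: [0.976, 0.009, -0.217, 0.004]
contact_force: [0.2, 0.2, -1.1]
grip_width: 0.0195
gripper_force: 35.0
shift units [-0.01  0.    0.2 ] turn units [ 0.02  0.01 -0.02]
tip in slot mm [  0.2  -0.2 -35.1] F slot [ 0.6  0.2 -0.9] mom [ 0.01 -1.2  -0.01] grip 0.01947568446732135 t 13.35
time: 13.85
position: [0.5315, -0.1773, 0.2215]
eef_rot: [0.976, 0.009, -0.217, 0.004]
contact_force: [0.2, 1.7, -2.2]
grip_width: 0.0196
gripper_force: 35.0
shift units [-0.01  0.    0.3 ] turn units [ 0.02  0.01 -0.02]
tip in slot mm [  0.2  -0.3 -42.6] F slot [ 1.2  1.7 -1.9] mom [-0.08 -1.19 -0.03] grip 0.019561883006523253 t 13.85
```

slot_p is the good one: 42 mm down with no resistance. Going on.

```bash
python3 -m handwheel '[[0,0,0.15,0,0,0,255],[0,0,0.15,0,0,0,255],[0,0,0.15,0,0,0,255],[0,0,0.15,0,0,0,255],[0,0,0,0,0,0,255]]'
python3 g.py p 70
python3 -m handwheel '[[0,0,0.15,0,0,0,255],[0,0,0.15,0,0,0,255],[0,0,0.15,0,0,0,255],[0,0,0.15,0,0,0,255],[0,0,0,0,0,0,255]]'
python3 g.py p 83
```

```text
time: 14.35
position: [0.5247, -0.1773, 0.2074]
eef_rot: [0.976, 0.009, -0.217, 0.004]
contact_force: [1.0, -0.9, -1.2]
grip_width: 0.02
gripper_force: 35.0
shift units [-0.    0.    0.47] turn units [ 0.01  0.02 -0.02]
tip in slot mm [ -0.3  -0.1 -58.3] F slot [ 1.4 -0.9 -0.7] mom [-0.05 -1.16 -0.01] grip 0.0199797653509042 t 14.35
time: 14.85
position: [0.5183, -0.1775, 0.1938]
eef_rot: [0.976, 0.009, -0.217, 0.004]
contact_force: [-0.7, 0.8, -0.7]
grip_width: 0.02
gripper_force: 35.0
shift units [-0.    0.    0.39] turn units [ 0.01  0.01 -0.02]
tip in slot mm [ -0.2  -0.2 -73.3] F slot [-0.3  0.8 -1. ] mom [-0.09 -1.12  0.01] grip 0.01996969668544074 t 14.85
```

```bash
python3 -m handwheel '[[0,0,0.12,0,0,0,255],[0,0,0.1,0,0,0,255],[0,0,0.06,0,0,0,255],[0,0,0.03,0,0,0,255],[0,0,0,0,0,0,255]]'
python3 g.py p 84
python3 -m handwheel '[[0,0,0.04,0,0,0,255],[0,0,0.02,0,0,0,255],[0,0,0,0,0,0,255],[0,0,0,0,0,0,255],[0,0,0,0,0,0,255]]'
python3 g.py p 85
```

```text
time: 15.35
position: [0.5156, -0.1776, 0.1873]
eef_rot: [0.976, 0.009, -0.217, 0.004]
contact_force: [0.4, 0.7, -0.8]
grip_width: 0.02
gripper_force: 35.0
shift units [-0.01 -0.    0.15] turn units [ 0.02  0.01 -0.02]
tip in slot mm [  0.2  -0.3 -80.3] F slot [ 0.7  0.7 -0.6] mom [-0.04 -1.18 -0.02] grip 0.020042985922766716 t 15.35
time: 15.85
position: [0.515, -0.1777, 0.1861]
eef_rot: [0.976, 0.009, -0.217, 0.004]
contact_force: [-0.3, -0.1, -1.7]
grip_width: 0.0198
gripper_force: 35.0
shift units [-0.01 -0.    0.13] turn units [ 0.02  0.   -0.02]
tip in slot mm [  0.2  -0.3 -81.7] F slot [ 0.4 -0.  -1.6] mom [-0.01 -1.13  0.  ] grip 0.019804193732178035 t 15.85
```

```bash
python3 -m handwheel '[[0,0,0.04,0,0,0,255],[0,0,0.04,0,0,0,255],[0,0,0,0,0,0,255],[0,0,0,0,0,0,255],[0,0,0,0,0,0,255]]'
python3 g.py p 85
python3 -m handwheel '[[0,0,0.04,0,0,0,255],[0,0,0.03,0,0,0,255],[0,0,0,0,0,0,255],[0,0,0,0,0,0,255],[0,0,0,0,0,0,255]]'
python3 g.py p 85
```

```text
time: 16.35
position: [0.5141, -0.1777, 0.1842]
eef_rot: [0.976, 0.009, -0.217, 0.004]
contact_force: [0.1, -0.2, -1.8]
grip_width: 0.02
gripper_force: 35.0
shift units [-0.01 -0.    0.05] turn units [ 0.02  0.   -0.02]
tip in slot mm [  0.2  -0.3 -83.7] F slot [ 0.9 -0.2 -1.6] mom [-0.04 -1.13 -0.05] grip 0.019996151863379944 t 16.35
time: 16.85
position: [0.5139, -0.1777, 0.1836]
eef_rot: [0.976, 0.009, -0.216, 0.004]
contact_force: [2.6, 1.8, 5.6]
grip_width: 0.0197
gripper_force: 35.0
shift units [-0.01 -0.    0.02] turn units [ 0.02 -0.01 -0.02]
tip in slot mm [  0.5  -0.4 -84.4] F slot [-0.   1.8  6.2] mom [ 0.54 -0.7  -0.  ] grip 0.01971794302254782 t 16.85
```

The collar is down: contact of about 6 N at 84.4 mm. Letting go and backing out.

```bash
python3 -m handwheel '[[0,0,0.02,0,0,0,255],[0,0,0,0,0,0,255],[0,0,0,0,0,0,0],[0,0,0,0,0,0,0],[0,0,0,0,0,0,0]]'
python3 -m handwheel '[[0,0,0,0,0,0,0],[0,0,0,0,0,0,0],[0,0,0,0,0,0,0],[0,0,0,0,0,0,0],[0,0,0,0,0,0,0]]'
python3 -m handwheel '[[0,0,-0.4,0,0,0,0],[0,0,-0.8,0,0,0,0],[0,0,-0.8,0,0,0,0],[0,0,-0.8,0,0,0,0],[0,0,-0.8,0,0,0,0]]'
python3 -m handwheel '[[0,0,-0.8,0,0,0,0],[0,0,-0.4,0,0,0,0],[0,0,0,0,0,0,0],[0,0,0,0,0,0,0],[0,0,0,0,0,0,0]]'
python3 - <<'E'
from bench import ctrl
from h import *
s=ctrl.sense();c=ctrl.camera("wrist");k=ctrl.camera("scene")
cv2.imwrite("pics/w4.png",np.hstack([cv2.resize(c["frame"][:,:,::-1],(400,300)),cv2.resize(k["frame"][95:275,130:370,::-1],(400,300))]))
T=tool(s);P=cloud(c,T)
B=(Ro.from_euler("z",1.2,degrees=True)*Ro.from_euler("y",25,degrees=True)).as_matrix()
L=(P-[.4894,-.1785,.137])@B
hsv=cv2.cvtColor(c["frame"],cv2.COLOR_RGB2HSV);red=((hsv[...,0]<8)|(hsv[...,0]>172))&(hsv[...,1]>170)&(abs(L[...,0])<.04)&(abs(L[...,1])<.03)
q=L[red];t=q[q[:,2]>np.percentile(q[:,2],98)-.005];print("handle top in slot frame (expect 0,0,.092)",t.mean(0),len(t))
E
```

```text
time: 17.35
position: [0.5125, -0.1778, 0.1815]
eef_rot: [0.976, 0.009, -0.218, 0.004]
contact_force: [-0.2, -0.2, -0.7]
grip_width: 0.0365
gripper_force: 0.0
time: 17.85
position: [0.5132, -0.1777, 0.1822]
eef_rot: [0.976, 0.009, -0.217, 0.004]
contact_force: [0.7, -0.1, 0.2]
grip_width: 0.0757
gripper_force: 0.0
time: 18.35
position: [0.5519, -0.1767, 0.2653]
eef_rot: [0.976, 0.009, -0.216, 0.004]
contact_force: [0.4, 0.9, -0.4]
grip_width: 0.087
gripper_force: 0.0
time: 18.85
position: [0.5633, -0.1763, 0.29]
eef_rot: [0.976, 0.009, -0.218, 0.003]
contact_force: [0.0, 0.2, 0.0]
grip_width: 0.087
gripper_force: 0.0
handle top in slot frame (expect 0,0,.092) [ 0.0017455  -0.0002541   0.09198055] 1155
```

View pics/w4.png

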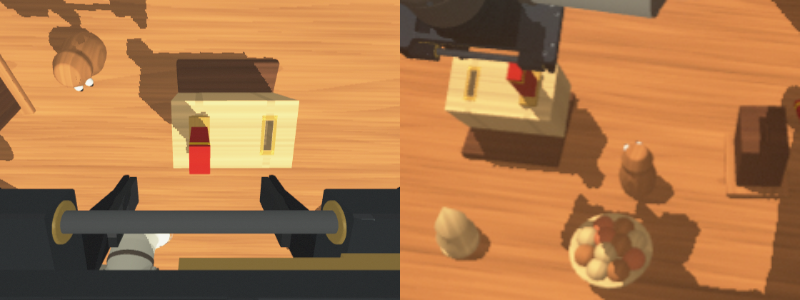

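The gauge sits in slot_p with its collar down, red handle at (200,150) in the left panel. The handle top is 92.0 mm above the mouth, which is the fully-home value. The gripper is clear, and the bowl, owl and tree are standing.

```bash
python3 -c "
from bench import ctrl
print(ctrl.sign_off())"
```

```text
the job is handed in; nothing more can be done
None
```

The gauge is fully home in slot_p, which turned out to be the good slot: collar down, released, gripper clear and the carvings still standing; I handed the job in at about 19 s, and sign-off returned no verdict.

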